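Put the inspection bench's things back in their trays

TASK

Five things lie loose along the near edge of the green side table. Put each one back where it belongs: the large carton in the larger bay and the small carton in the smaller bay of the carton tray, the plug gauge in the long bay and the steel setting ring in the square bay of the gauge tray, and the small tape roll in the round dish. Each must lie or stand flat on the floor of its bay, the cartons upright and nothing on the lips; leave the label roll and the wash bottle on the belt alone.

Things in the scene. Friction and masses are not known exactly. Their poses are not given: they have to be found in the camera images.
- large_carton: larger of the two small cardboard cartons, standing on the mat: 45 (x) x 85 (y) x 60 (z) mm, 0.08 to 0.15 kg, stiff; the origin is the centre of its underside, z up. Long side along its y; grip it across the 45 mm.
- small_carton: smaller of the two cartons, standing: 35 (x) x 75 (y) x 45 (z) mm, 0.08 to 0.15 kg, stiff; the origin is the centre of its underside, z up. Long side along its y; grip it across the 35 mm.
- plug_gauge: plug gauge lying on its side: a rod 113 mm long along its y, with a dark knurled handle 22 mm thick between two bright thinner ends (14 mm); about 0.12 kg. the origin is the centre of its underside, z up, midway along the whole rod; the handle runs from y = -27 to y = +43 mm, so its middle is at y = +8 mm. It does not roll. Grip it across x on the handle.
- ring_gauge: plain bright steel setting ring lying flat: 42 mm outside diameter, 22 mm bore, 20 mm high, about 0.1 kg; the origin is the centre of its underside, z up. Grip it across the outside.
- tape_roll: small roll of white tape lying flat: 59 mm outside diameter, 24 mm high, about 0.06 kg; the origin is the centre of its underside, z up. Grip it across the outside.
- carton_tray: grey plastic tray fixed to the mat, 139 (x) x 110 (y) mm, 8 mm high, with two dark-floored rectangular bays side by side whose floor is 3 mm above the mat (lips 5 mm high); the origin is the centre of its underside, z up. The bigger bay, for the large carton, is 65 (x) x 105 (y) mm with its centre at x = -34.5, y = 0 mm; the smaller bay, for the small carton, is 51 (x) x 91 (y) mm with its centre at x = +41.5, y = 0 mm. Cartons stand with their long side along the tray's y.
- gauge_tray: grey plastic tray fixed to the mat, 136 (x) x 111 (y) mm, 8 mm high, with dark floors in a long bay and a square bay whose floor is 3 mm above the mat (lips 5 mm high); the origin is the centre of its underside, z up. The long bay, for the plug gauge (either way round), is 131 (x) x 40 (y) mm with its centre at x = 0, y = -33 mm; the square bay, for the setting ring, is 58 x 58 mm with its centre at x = +36.5, y = +24 mm.
- roll_dish: round grey plastic dish fixed to the mat, 84 mm outside and 78 mm inside diameter, 8 mm high, its dark floor 3 mm above the mat, for the tape roll; the origin is the centre of its underside, z up.
- label_roll: bystander: roll of white labels, 81 mm across and 52 mm high, standing on the conveyor belt behind the white rail, about 22 mm lower than the mat; the origin is the centre of its underside, z up. Leave it alone.
- wash_bottle: bystander: white squeeze bottle with a red cap, 62 mm across and 185 mm high, standing on the conveyor belt behind the white rail; the origin is at its underside, z up. Leave it alone.

How it is judged:
At the end, for the whole second after the job is handed in: Each thing rests released in its own bay, flat on the floor (within 3 mm, tilt under 0.1 rad), centred within 13 mm (small carton 11, plug gauge and ring 12) along each tray axis; cartons' long sides along the tray's y and the plug gauge along the long bay within 0.3 rad (x of large_carton in the frame of carton_tray between -0.0475 and -0.0215 m and y of large_carton in the frame of carton_tray between -0.013 and 0.013 m and z of large_carton in the frame of carton_tray between 0 and 0.006 m and angle between each of large_carton, small_carton, plug_gauge, ring_gauge, tape_roll's own z axis and vertical below 0.1 rad and linear speed of each of large_carton, small_carton, plug_gauge, ring_gauge, tape_roll below 0.02 m/s and angle between the y axis of each of large_carton, small_carton and the y axis of carton_tray, either way round below 0.3 rad and x of small_carton in the frame of carton_tray between 0.0305 and 0.0525 m and y of small_carton in the frame of carton_tray between -0.011 and 0.011 m and z of small_carton in the frame of carton_tray between 0 and 0.006 m and x of plug_gauge in the frame of gauge_tray between -0.012 and 0.012 m and y of plug_gauge in the frame of gauge_tray between -0.045 and -0.021 m and z of plug_gauge in the frame of gauge_tray between 0 and 0.006 m and angle between the y axis of plug_gauge and the x axis of gauge_tray, either way round below 0.3 rad and x of ring_gauge in the frame of gauge_tray between 0.0245 and 0.0485 m and y of ring_gauge in the frame of gauge_tray between 0.012 and 0.036 m and z of ring_gauge in the frame of gauge_tray between 0 and 0.006 m and x of tape_roll in the frame of roll_dish between -0.013 and 0.013 m and y of tape_roll in the frame of roll_dish between -0.013 and 0.013 m and z of tape_roll in the frame of roll_dish between 0 and 0.006 m); the robot touches nothing.
It fails at once if the label roll on the belt is knocked or shifted by more than 30 mm (distance of label_roll from where it was at the start of the episode above 0.03 m).
It fails at once if the wash bottle on the belt is knocked or shifted by more than 30 mm (distance of wash_bottle from where it was at the start of the episode above 0.03 m).
It also fails if it takes over 109 s, if anything falls off the work surface, if the arm or the gripper's body presses on something with over 40 N, if the wrist force passes 120 N, or if a joint passes its speed limit or range.

ROBOT

A 6-joint arm with a two-finger parallel gripper is mounted at the origin on a cart in front of the work surface, level with it; the furniture and walls round the work are solid. World frame = base frame: x ahead of the robot, y to its left, z up, the work surface at z = 0. Lengths are in m, angles in rad, forces in N, time in s.
With the tool pointing down it reaches from about 0.35 to 0.85 m from the base axis. Payload 8.1 kg.
Tool frame: the origin (TCP) lies on the mounting face of the last link; the fingertips stand 186 mm ahead of it and the grasp point (between the pads) lies 167 mm ahead of it; z points along the fingers, y is the line along which they close (so a half turn about z gives the same grasp; the last joint's range is limited). The gripper opens to 93 mm and grips with 3 to 60 N. Pads are 15 mm wide; open, the fingers measure 128 mm over their backs; the gripper's body (75 mm by 188 mm) begins 65 mm behind the grasp point.
Start: joints at [-1.394, 0.13, 1.488, -0, 1.523, -0.085], TCP at [0.155, -0.58, 0.405] pointing down, gripper open.
Joint ranges: [-2.96, 2.96], [-0.89, 2.26], [0.02, 2.5], [-1.34, 4.48], [0, 2.73], [-2.66, 2.66]. Speed limits (rad/s): [2.39, 2.39, 2.79, 3.14, 3.14, 3.14].

INTERFACE

Orientations are given as a rotation vector (axis times angle).
In Python, from plant import * gives the robot as it stands. The module is installed in compiled form; this text tells all that it offers.
- The arm moves only by the tool arm_command, never from a script. Its argument "increments" is a list of rows, each a list of 6 numbers: the shift along the tool's x, y, z in units of 0.2 m (1.0 is 0.2 m), then the turn, a rotation vector about the tool's x, y, z in units of pi rad (1.0 is pi rad). A call has exactly 5 rows; each row is the pose to reach, as a shift and turn from the pose commanded when the call began, along the tool's axes at that moment, turning the shorter way round; what a row does not reach only later rows make up. A row lasts 1/8 s, in which the tool goes at most 62.5 mm and 10.7 degrees, less where a joint would pass 70% of its speed; a pose out of reach is approached as far as the arm can. A call with a number of a shift or a turn outside -1 to 1 is refused whole. A call with a gripper value outside its range is refused whole. "fingers" is the closure, from -1 (fully open) to 1 (shut), set as the call begins (left out, the last holds). The fingers move at their own pace and stop on an object; "force" is the grip in N (left out, the last holds). Time passes only in rows, so rows that repeat a pose let the fingers close, or fill a call up. It gives the time, the measured TCP pose, the force, the opening and the grip force at its end, in the units of the state.
- read_state(): the state, without advancing time (a new reading comes with each control period).
- read_camera(name): name is "scene" or "side" or "wrist"; returns a dict with "image" (480x640x3 uint8, red, green, blue), "fx", "fy", "cx", "cy" (pixels), "T" (4x4, takes a point from camera to world coordinates). Camera axes: x right, y down, z forward; pixel columns grow to the right and rows downward; lengths in m; the calibration is good to about 2 mm. The wrist camera is an equidistant fisheye: a pixel r from the principal point sees the ray r / f radians off the axis. A picture is of the moment at which its call begins. There is no depth.
- close_job(): hands the job in; it is judged then, once.
The state is a dict: "t": time; "q": joint angles; "dq": joint speeds; "joint_torque": joint torques, N m; "tool_pos": TCP position; "orientation": TCP orientation; "force": force on the tool from outside, world axes, zero at the start; "wrist_torque": the same for the moment, N m; "opening": finger opening in m; "gripper_force": force on a finger pad.
Only numpy, scipy, OpenCV 4.12 (cv2) and the standard library are available. Lean on these libraries where they do the work, as an engineer would, in place of code of your own. Each camera call takes 0.05 s, during which the arm holds its last target. There are 200 camera calls.

## Working session

There is one attempt and no reset: what is moved stays moved. The work goes in short steps, Python scripts to look and compute and a tool call to move; the robot and the scene stay as the last step left them, time stands still between calls to the robot, and variables do not carry over. Pictures are saved under pics/ and viewed, at most 14 in all, crops included, and the job is handed in when it is done.

Besides the shell and the picture viewer there is one more tool, called after "Request:" as name([rows], argument=value, ...), one row to a line, values as JSON. arm_command: Moves the arm, as the interface text tells. Shifts and turns lie within -1 to 1; 1 stands for 0.2 m of shift or pi rad of turn. Its arguments: {"type":"object","properties":{"increments":{"type":"array","items":{"type":"array","items":{"type":"number","minimum":-1,"maximum":1}}},"fingers":{"type":"number"},"force":{"type":"number"}},"required":["increments"]}

```bash
mkdir -p pics; python3 - <<'E'
from plant import *
import cv2,numpy as np
for n in ["scene","side","wrist"]:
    c=read_camera(n); cv2.imwrite(f"pics/{n}0.png",c["image"][:,:,::-1]); print(n,c["fx"],c["fy"],c["cx"],c["cy"]);print(np.round(c["T"],4).tolist())
s=read_state();print(s["t"],s["tool_pos"],s["orientation"],s["opening"])
E
```

```text
scene 433.747265947825 433.747265947825 316.3867219242478 240.98632885303485
[[0.4723, -0.3786, 0.796, -0.1337], [-0.8814, -0.1965, 0.4295, -0.4514], [-0.0062, -0.9045, -0.4265, 0.4026], [0.0, 0.0, 0.0, 1.0]]
side 508.24146803599854 508.24146803599854 320.44486249019064 234.92557996558975
[[-0.8177, -0.2857, 0.4997, 0.0654], [-0.5751, 0.441, -0.689, 0.613], [-0.0235, -0.8508, -0.5249, 0.5534], [0.0, 0.0, 0.0, 1.0]]
wrist 371.64829954431775 371.64829954431775 326.4001141284775 242.08613568367232
[[0.2592, -0.933, -0.2497, 0.2248], [-0.9658, -0.2508, -0.0656, -0.5616], [-0.0015, 0.2582, -0.9661, 0.3822], [0.0, 0.0, 0.0, 1.0]]
0.15 [ 0.15528127 -0.57938199  0.40390247] [-3.11326772e+00 -4.09918851e-01  1.47929014e-04] 0.09267388861891165
```

View pics/scene0.png

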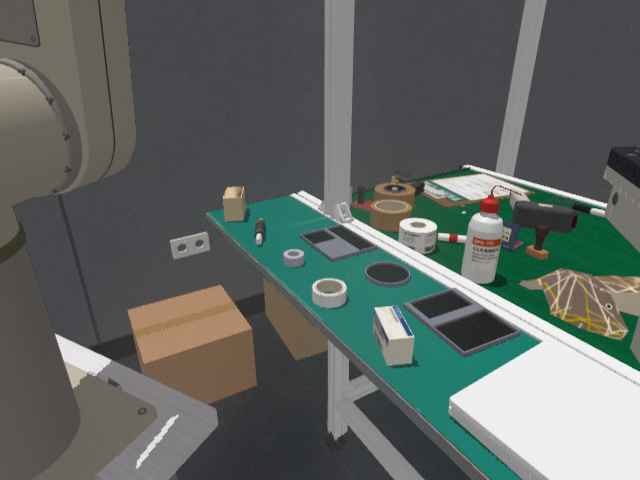

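View pics/side0.png

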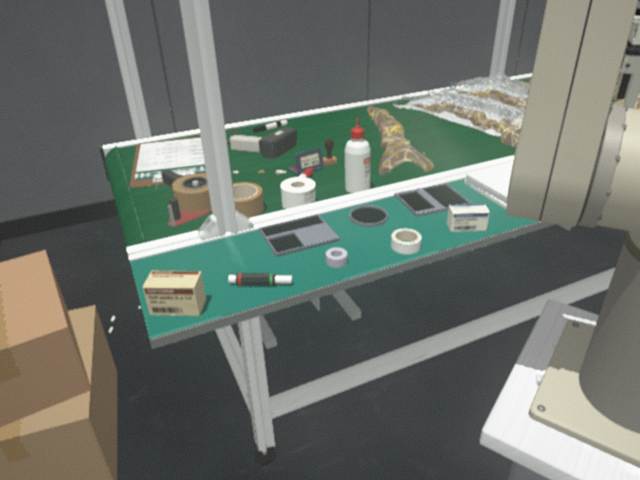

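View pics/wrist0.png

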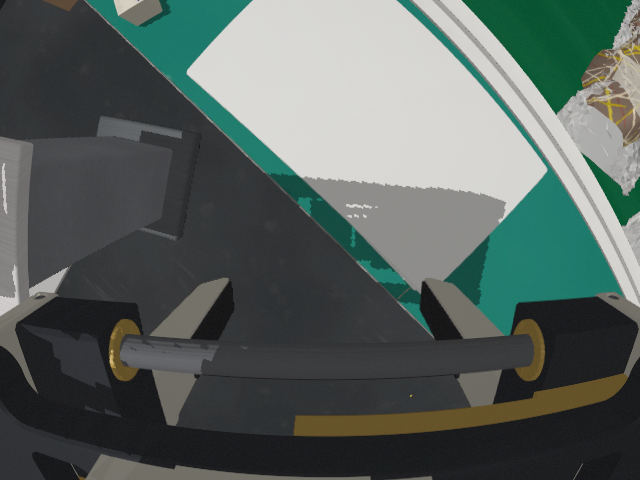

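The scene picture shows the kraft carton (234,203), plug gauge (260,232), ring (293,258), tape (329,293), white carton (393,335), carton tray (462,318), dish (388,273) and gauge tray (338,240). The side picture shows the same things. The wrist picture shows only the white pad and the edge of the white carton. I'll enlarge crops so I can read the corners.

```bash
python3 - <<'E'
import cv2
a=cv2.imread("pics/scene0.png")[170:370,205:525];cv2.imwrite("pics/sc1.png",cv2.resize(a,None,fx=2.5,fy=2.5,interpolation=cv2.INTER_CUBIC))
a=cv2.imread("pics/side0.png")[175:335,140:500];cv2.imwrite("pics/si1.png",cv2.resize(a,None,fx=2.2,fy=2.2,interpolation=cv2.INTER_CUBIC))
E
```

```text
(no output)
```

View pics/sc1.png

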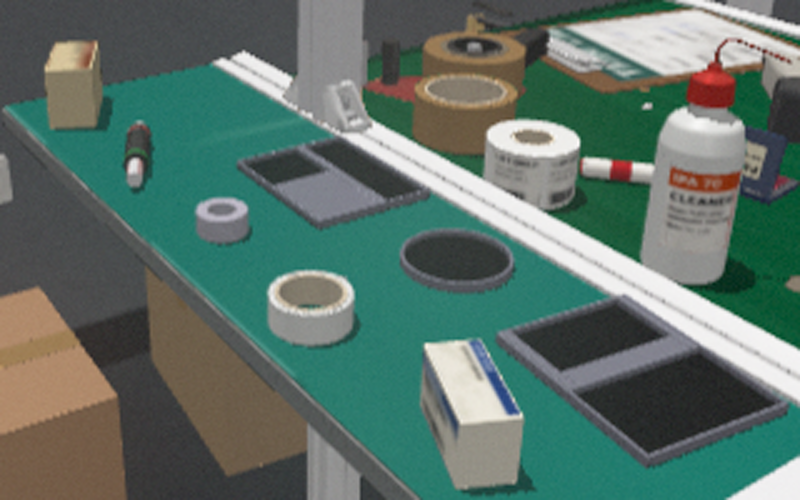

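View pics/si1.png

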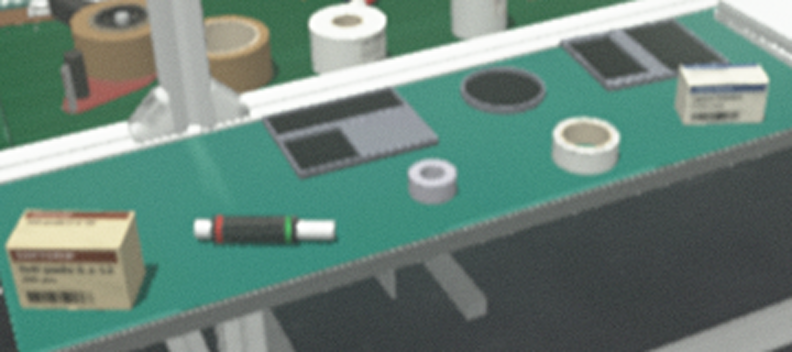

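```bash
cat >h.py <<'E'
import numpy as np
CAM={"scene":(433.747,316.387,240.986,np.array([[0.4723,-0.3786,0.796,-0.1337],[-0.8814,-0.1965,0.4295,-0.4514],[-0.0062,-0.9045,-0.4265,0.4026]])),
"side":(508.241,320.445,234.926,np.array([[-0.8177,-0.2857,0.4997,0.0654],[-0.5751,0.441,-0.689,0.613],[-0.0235,-0.8508,-0.5249,0.5534]]))}
def pt(cam,u,v,z):
    f,cx,cy,T=CAM[cam]; d=T[:,:3]@[(u-cx)/f,(v-cy)/f,1]; p=T[:,3]; return (p+d*(z-p[2])/d[2])[:2]
def sc(u,v,z): return pt("scene",205+(u+.5)/2.5-.5,170+(v+.5)/2.5-.5,z)
def si(u,v,z): return pt("side",140+(u+.5)/2.2-.5,175+(v+.5)/2.2-.5,z)
E
python3 - <<'E'
from h import *
def poly(n,f,P,z):
    q=np.array([f(*p,z) for p in P]); m=q.mean(0); e=np.roll(q,-1,0)-q
    print(n,(1e3*m).round(),"len",(1e3*np.hypot(*e.T)).round(),"ang",np.degrees(np.arctan2(e[:,1],e[:,0])).round())
poly("gt sc",sc,[(238,160),(335,134),(430,188),(322,222)],.008)
poly("gt si",si,[(265,120),(400,88),(438,138),(302,174)],.008)
poly("ct sc",sc,[(498,335),(622,296),(788,405),(650,458)],.008)
poly("white sc",sc,[(424,343),(476,338),(521,415),(460,428)],.045)
poly("white si",si,[(678,67),(768,67),(768,92),(690,97)],.045)
poly("white sc60",sc,[(424,343),(476,338),(521,415),(460,428)],.06)
poly("kraft sc",sc,[(57,42),(100,42),(98,68),(47,70)],.06)
poly("kraft si",si,[(25,211),(135,212),(120,253),(8,250)],.06)
poly("plug sc",sc,[(142,125),(135,185)],.011)
poly("plug si",si,[(195,228),(335,230)],.011)
for n,f,p,z in [("dish",sc,(457,257),.008),("dish",si,(503,88),.008),("ring",sc,(221,207),.02),("ring",si,(433,174),.02),("tape",sc,(311,293),.024),("tape",si,(586,135),.024)]: print(n,(1e3*f(*p,z)).round())
E
```

```text
gt sc [631. -89.] len [106. 138. 110. 138.] ang [ -29. -120.  151.   59.]
gt si [624. -85.] len [140. 101. 133. 103.] ang [-121.  145.   60.  -31.]
ct sc [ 461. -380.] len [106. 138. 106. 136.] ang [ -35. -125.  144.   55.]
white sc [ 353. -308.] len [32. 74. 35. 79.] ang [ -53. -143.  136.   35.]
white si [ 347. -294.] len [84. 49. 72. 57.] ang [-147.  109.   40.  -56.]
white sc60 [ 332. -314.] len [30. 71. 34. 75.] ang [ -53. -143.  136.   35.]
kraft sc [663. 204.] len [44. 80. 48. 85.] ang [ -63. -145.  124.   32.]
kraft si [658. 211.] len [85. 51. 83. 49.] ang [-148.  124.   31.  -53.]
plug sc [586.  79.] len [132. 132.] ang [-148.   32.]
plug si [586.  82.] len [115. 115.] ang [-148.   32.]
dish [ 543. -235.]
dish [ 545. -228.]
ring [513. -51.]
ring [509. -48.]
tape [ 424. -174.]
tape [ 426. -170.]
```

```bash
cat >>h.py <<'E'
from scipy.spatial.transform import Rotation as Rn
def rot(phi):  # tool down, tool x at world angle phi deg
    c,s=np.cos(np.radians(phi)),np.sin(np.radians(phi)); return Rn.from_matrix([[c,s,0],[s,-c,0],[0,0,-1]])
def plan(wps,start=None):
    """wps: (x,y,z_tcp,phi); prints the increments (call units) per call"""
    from plant import read_state
    s=read_state(); p,R=np.array(s["tool_pos"]),Rn.from_rotvec(s["orientation"])
    if start: p,R=np.array(start[:3]),rot(start[3])
    for w in wps:
        g,G=np.array(w[:3]),rot(w[3])
        d=R.inv().apply(g-p); rv=(R.inv()*G).as_rotvec()
        n=int(np.ceil(max(np.abs(d).max()/.2,np.linalg.norm(d)/.3,np.degrees(np.linalg.norm(rv))/53)-1e-6)) or 1
        for i in range(n):
            dd=R.inv().apply((g-p)/(n-i)); r=(R.inv()*G).as_rotvec()/(n-i)
            print(w,"->",(dd/.2).round(3).tolist()+(r/np.pi).round(3).tolist())
            p=p+R.apply(dd); R=R*Rn.from_rotvec(r)
E
python3 - <<'E'
from h import *
plan([(.445,-.27,.42,-30)])
print(pt("scene",478,282,-.022))
E
```

```text
(0.445, -0.27, 0.42, -30) -> [0.9, -0.56, -0.039, -0.0, 0.0, 0.125]
(0.445, -0.27, 0.42, -30) -> [0.617, -0.861, -0.04, -0.0, 0.0, 0.125]
[ 0.6391417 -0.3832839]
```

Request:
arm_command([
  [0.9, -0.56, -0.04, 0, 0, 0.125],
  [0.9, -0.56, -0.04, 0, 0, 0.125],
  [0.9, -0.56, -0.04, 0, 0, 0.125],
  [0.9, -0.56, -0.04, 0, 0, 0.125],
  [0.9, -0.56, -0.04, 0, 0, 0.125],
], fingers=-1, force=25)

```text
t: 0.78
tool_pos: [0.3014, -0.4234, 0.4128]
orientation: [-3.135, 0.2, -0.0]
force: [-0.6, -1.3, -1.1]
opening: 0.0929
gripper_force: 0.0
```

Request:
arm_command([
  [0.617, -0.861, -0.04, 0, 0, 0.125],
  [0.617, -0.861, -0.04, 0, 0, 0.125],
  [0.617, -0.861, -0.04, 0, 0, 0.125],
  [0.617, -0.861, -0.04, 0, 0, 0.125],
  [0.617, -0.861, -0.04, 0, 0, 0.125],
])

```text
t: 1.4
tool_pos: [0.446, -0.2694, 0.4205]
orientation: [-3.036, 0.809, 0.0]
force: [-0.2, -0.9, -1.0]
opening: 0.0931
gripper_force: 0.0
```

```bash
python3 - <<'E'
from plant import *
import cv2,numpy as np,pickle
s=read_state();print(s["t"],s["tool_pos"],s["orientation"],np.abs(s["dq"]).max())
c=read_camera("wrist");pickle.dump(c,open("w1.pkl","wb"));cv2.imwrite("pics/w1.png",c["image"][:,:,::-1])
E
```

```text
1.4 [ 0.44596475 -0.26938256  0.42052986] [-3.03551926e+00  8.08856471e-01  4.10863994e-04] 0.053334544483732066
```

View pics/w1.png

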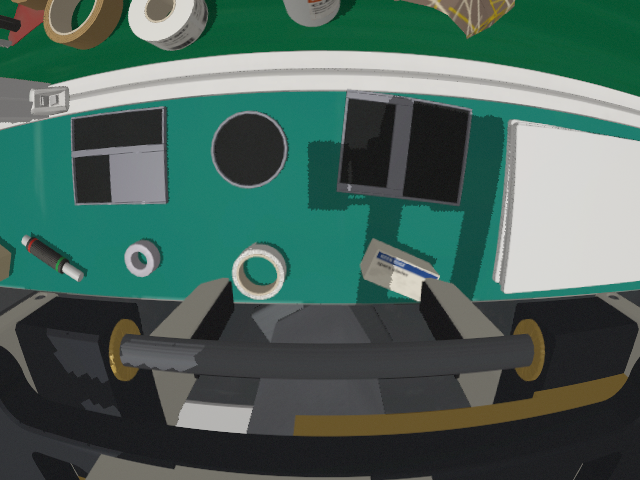

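The wrist picture shows the carton tray corners at (348,91), (471,110), (462,205) and (338,190). The gauge tray corners are at (72,118), (165,107), (167,204) and (75,204). The dish is at (250,149), the ring at (142,258), the tape at (260,272) and the plug from (24,238) to (82,276). The small carton is partly hidden by a finger.

```bash
cat >>h.py <<'E'
def wpt(c,u,v,z):
    x,y=(u-c["cx"])/c["fx"],(v-c["cy"])/c["fy"]; r=np.hypot(x,y)+1e-9; T=np.array(c["T"])
    d=T[:3,:3]@[x/r*np.sin(r),y/r*np.sin(r),np.cos(r)]; p=T[:3,3]; return (p+d*(z-p[2])/d[2])[:2]
def wpoly(c,n,P,z):
    q=np.array([wpt(c,*p,z) for p in P]); e=np.roll(q,-1,0)-q
    print(n,(1e3*q.mean(0)).round(1),"len",(1e3*np.hypot(*e.T)).round(),"ang",np.degrees(np.arctan2(e[:,1],e[:,0])).round(1)); return q
E
python3 - <<'E'
from h import *
import pickle
c=pickle.load(open("w1.pkl","rb"))
wpoly(c,"ct",[(348,91),(471,110),(462,205),(338,190)],.008)
wpoly(c,"gt",[(72,118),(165,107),(167,204),(75,204)],.008)
wpoly(c,"plug",[(24,238),(82,276)],.011)
for n,P,z in [("dish",[(250,111),(250,187),(212,149),(288,149)],.008),("ring",[(142,240),(142,276),(124,257),(160,257)],.02),("tape",[(259,242),(260,298),(231,271),(287,271)],.024)]: wpoly(c,n,P,z)
wpoly(c,"small",[(375,239),(438,273)],.045)
wpoly(c,"small bottom-left edge",[(361,270),(375,239)],.045)
E
```

```text
ct [ 464.2 -378.9] len [136. 106. 139. 105.] ang [-125.4  146.7   54.3  -35.3]
gt [628.5 -90. ] len [134. 110. 136. 108.] ang [-121.3  148.8   58.1  -32. ]
plug [586.1  79. ] len [115. 115.] ang [-146.6   33.4]
dish [ 546.5 -233.8] len [81. 59. 83. 58.] ang [ 149.1   14.3 -121.8   14. ]
ring [511.4 -58.7] len [45. 32. 50. 29.] ang [ 141.3   13.2 -119.    16.8]
tape [ 429.7 -176.5] len [64. 44. 62. 43.] ang [ 148.    14.4 -119.2   12.1]
small [ 372.4 -322.4] len [77. 77.] ang [-148.   32.]
small bottom-left edge [ 394.4 -288.1] len [35. 35.] ang [-51.8 128.2]
```

```bash
python3 - <<'E'
from h import *
plan([(.358,-.307,.32,33)])
E
```

```text
(0.358, -0.307, 0.32, 33) -> [-0.143, 0.188, 0.251, 0.0, 0.0, -0.175]
(0.358, -0.307, 0.32, 33) -> [-0.22, 0.086, 0.251, 0.0, 0.0, -0.175]
```

Request:
arm_command([
  [-0.143, 0.188, 0.251, 0, 0, -0.175],
  [-0.143, 0.188, 0.251, 0, 0, -0.175],
  [-0.143, 0.188, 0.251, 0, 0, -0.175],
  [-0.143, 0.188, 0.251, 0, 0, -0.175],
  [-0.143, 0.188, 0.251, 0, 0, -0.175],
])

```text
t: 2.08
tool_pos: [0.4009, -0.2893, 0.3706]
orientation: [3.141, 0.033, -0.0]
force: [-0.7, -0.4, -0.7]
opening: 0.0934
gripper_force: 0.0
```

Request:
arm_command([
  [-0.22, 0.086, 0.251, 0, 0, -0.175],
  [-0.22, 0.086, 0.251, 0, 0, -0.175],
  [-0.22, 0.086, 0.251, 0, 0, -0.175],
  [-0.22, 0.086, 0.251, 0, 0, -0.175],
  [-0.22, 0.086, 0.251, 0, 0, -0.175],
])

```text
t: 2.7
tool_pos: [0.358, -0.307, 0.3207]
orientation: [3.014, 0.884, 0.0]
force: [0.9, 0.2, 0.1]
opening: 0.0931
gripper_force: 0.0
```

```bash
cat >look.py <<'E'
import sys,cv2,pickle,numpy as np
from plant import *
n=sys.argv[1]
s=read_state();print(s["t"],s["tool_pos"].round(4),s["orientation"].round(3),np.abs(s["dq"]).max())
c=read_camera("wrist");pickle.dump(c,open(n+".pkl","wb"));cv2.imwrite(f"pics/{n}.png",c["image"][:,:,::-1])
E
python3 look.py w2
```

```text
2.7 [ 0.358  -0.307   0.3207] [3.014 0.884 0.   ] 0.016277161433066036
```

View pics/w2.png

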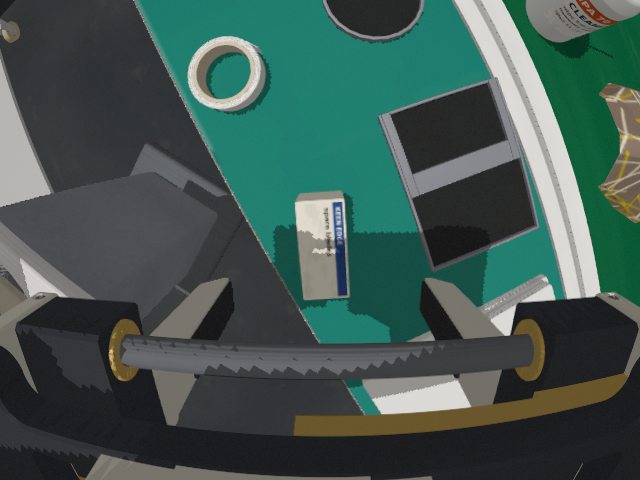

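The picture shows the top of the small carton with corners (296,202), (344,200), (349,297) and (302,299). The tape is centred near (227,73).

```bash
python3 - <<'E'
from h import *
import pickle
c=pickle.load(open("w2.pkl","rb"))
q=wpoly(c,"small",[(296,202),(344,200),(349,297),(302,299)],.045)
wpoly(c,"ct",[(379,116),(495,80),(538,228),(434,270)],.008)
wpoly(c,"tape",[(226,36),(226,108),(188,73),(263,73)],.024)
x,y=q.mean(0); a=33
# placing target: ct centre + 41.5 mm along its x
t=np.radians(54.8); cx,cy=np.array([.464,-.379])+.0415*np.array([np.cos(t),np.sin(t)]); print("bay",cx,cy)
E
```

```text
small [ 354.5 -307.5] len [33. 72. 35. 73.] ang [ -54.9 -143.6  125.4   35. ]
ct [ 464.  -377.9] len [105. 136. 106. 136.] ang [ -36.5 -125.   143.6   54.8]
tape [ 426.7 -174.3] len [57. 43. 59. 43.] ang [-146.6   78.3  -62.    75. ]
bay 0.4879219411210464 -0.34508848671909215
```

```bash
python3 - <<'E'
from h import *
plan([(.355,-.307,.193,35.5)])
print();plan([(.355,-.307,.235,35.5),(.488,-.345,.235,-35.2),(.488,-.345,.198,-35.2)],start=(.355,-.307,.193,35.5))
E
```

```text
(0.355, -0.307, 0.193, 35.5) -> [-0.013, -0.008, 0.638, 0.0, -0.0, -0.015]

(0.355, -0.307, 0.235, 35.5) -> [0.0, 0.0, -0.21, 0.0, 0.0, 0.0]
(0.488, -0.345, 0.235, -35.2) -> [0.216, 0.27, 0.0, 0.0, 0.0, 0.196]
(0.488, -0.345, 0.235, -35.2) -> [0.332, 0.096, 0.0, 0.0, 0.0, 0.196]
(0.488, -0.345, 0.198, -35.2) -> [0.0, 0.0, 0.185, 0.0, 0.0, 0.0]
```

Request:
arm_command([
  [-0.013, -0.008, 0.2, 0, 0, -0.015],
  [-0.013, -0.008, 0.4, 0, 0, -0.015],
  [-0.013, -0.008, 0.55, 0, 0, -0.015],
  [-0.013, -0.008, 0.638, 0, 0, -0.015],
  [-0.013, -0.008, 0.638, 0, 0, -0.015],
])

```text
t: 3.38
tool_pos: [0.3544, -0.3062, 0.1914]
orientation: [-2.989, -0.959, 0.002]
force: [0.8, 0.3, -0.1]
opening: 0.0931
gripper_force: 0.0
```

Request:
arm_command([
  [0, 0, 0, 0, 0, 0],
  [0, 0, 0, 0, 0, 0],
  [0, 0, 0, 0, 0, 0],
  [0, 0, 0, 0, 0, 0],
  [0, 0, 0, 0, 0, 0],
], fingers=1, force=20)

```text
t: 4.0
tool_pos: [0.3549, -0.3069, 0.1929]
orientation: [2.99, 0.963, 0.0]
force: [-0.3, 0.0, -0.6]
opening: 0.0476
gripper_force: 0.0
```

Request:
arm_command([
  [0, 0, 0, 0, 0, 0],
  [0, 0, 0, 0, 0, 0],
  [0, 0, 0, 0, 0, 0],
  [0, 0, 0, 0, 0, 0],
  [0, 0, -0.05, 0, 0, 0],
])

```text
t: 4.62
tool_pos: [0.3544, -0.3064, 0.2021]
orientation: [-2.988, -0.962, 0.001]
force: [1.1, -0.4, -0.8]
opening: 0.0348
gripper_force: 20.0
```

Request:
arm_command([
  [0, 0, -0.05, 0, 0, 0],
  [0, 0, -0.16, 0, 0, 0],
  [0, 0, -0.16, 0, 0, 0],
  [0, 0, -0.16, 0, 0, 0],
  [0, 0, -0.16, 0, 0, 0],
])

```text
t: 5.25
tool_pos: [0.3545, -0.3065, 0.2338]
orientation: [-2.989, -0.963, 0.001]
force: [0.4, -1.0, -1.5]
opening: 0.0355
gripper_force: 20.0
```

Held at 35 mm. Moving it to the tray.

Request:
arm_command([
  [0.05, 0.06, 0, 0, 0, 0.04],
  [0.1, 0.12, 0, 0, 0, 0.085],
  [0.15, 0.19, 0, 0, 0, 0.14],
  [0.2, 0.25, 0, 0, 0, 0.18],
  [0.216, 0.27, 0, 0, 0, 0.196],
])

```text
t: 5.88
tool_pos: [0.4219, -0.3254, 0.2338]
orientation: [-3.141, -0.008, 0.001]
force: [0.6, 0.9, -1.6]
opening: 0.035
gripper_force: 20.0
```

Request:
arm_command([
  [0.1, 0.03, 0, 0, 0, 0.058],
  [0.2, 0.06, 0, 0, 0, 0.116],
  [0.28, 0.08, 0, 0, 0, 0.16],
  [0.332, 0.096, 0, 0, 0, 0.196],
  [0.332, 0.096, 0, 0, 0, 0.196],
])

```text
t: 6.5
tool_pos: [0.4882, -0.3441, 0.2337]
orientation: [-2.997, 0.939, 0.002]
force: [-0.2, -0.4, -1.3]
opening: 0.0348
gripper_force: 20.0
```

```bash
python3 - <<'E'
from h import *
plan([(.488,-.345,.197,-35.2)])
E
```

```text
(0.488, -0.345, 0.197, -35.2) -> [0.002, 0.004, 0.184, -0.0, 0.0, 0.002]
```

Request:
arm_command([
  [0.002, 0.004, 0.05, 0, 0, 0.002],
  [0.002, 0.004, 0.1, 0, 0, 0.002],
  [0.002, 0.004, 0.15, 0, 0, 0.002],
  [0.002, 0.004, 0.184, 0, 0, 0.002],
  [0.002, 0.004, 0.184, 0, 0, 0.002],
])

```text
t: 7.12
tool_pos: [0.4875, -0.3448, 0.197]
orientation: [-2.994, 0.95, 0.002]
force: [-0.5, -1.2, -1.8]
opening: 0.0349
gripper_force: 20.0
```

Request:
arm_command([
  [0, 0, 0, 0, 0, 0],
  [0, 0, 0, 0, 0, 0],
  [0, 0, 0, 0, 0, 0],
  [0, 0, -0.1, 0, 0, 0],
  [0, 0, -0.35, 0, 0, 0],
], fingers=-1)

```text
t: 7.75
tool_pos: [0.4869, -0.3443, 0.267]
orientation: [-2.992, 0.95, 0.008]
force: [1.2, -0.3, 0.3]
opening: 0.0803
gripper_force: 0.0
```

```bash
python3 - <<'E'
from h import *
plan([(.427,-.174,.27,-35),(.427,-.174,.194,-35),(.427,-.174,.23,-35),(.546,-.234,.23,-35),(.546,-.234,.198,-35)])
E
```

```text
(0.427, -0.174, 0.27, -35) -> [-0.736, -0.523, -0.011, -0.0, 0.002, -0.001]
(0.427, -0.174, 0.194, -35) -> [-0.0, -0.0, 0.38, 0.0, -0.0, -0.0]
(0.427, -0.174, 0.23, -35) -> [0.0, 0.0, -0.18, -0.0, 0.0, -0.0]
(0.546, -0.234, 0.23, -35) -> [0.659, -0.096, 0.0, -0.0, 0.0, -0.0]
(0.546, -0.234, 0.198, -35) -> [-0.0, -0.0, 0.16, -0.0, 0.0, -0.0]
```

Request:
arm_command([
  [-0.25, -0.17, -0.01, 0, 0, 0],
  [-0.5, -0.35, -0.01, 0, 0, 0],
  [-0.736, -0.523, -0.01, 0, 0.002, 0],
  [-0.736, -0.523, -0.01, 0, 0.002, 0],
  [-0.736, -0.523, -0.01, 0, 0.002, 0],
])

```text
t: 8.38
tool_pos: [0.4286, -0.1751, 0.2717]
orientation: [2.992, -0.948, 0.014]
force: [0.1, -0.6, -0.1]
opening: 0.0933
gripper_force: 0.0
```

```bash
python3 look.py w3; python3 - <<'E'
from h import *
plan([(.427,-.174,.194,-35)])
E
```

```text
8.375 [ 0.4286 -0.1751  0.2717] [ 2.992 -0.948  0.014] 0.0314272383656776
(0.427, -0.174, 0.194, -35) -> [-0.015, -0.001, 0.387, -0.0, -0.003, -0.001]
```

View pics/w3.png

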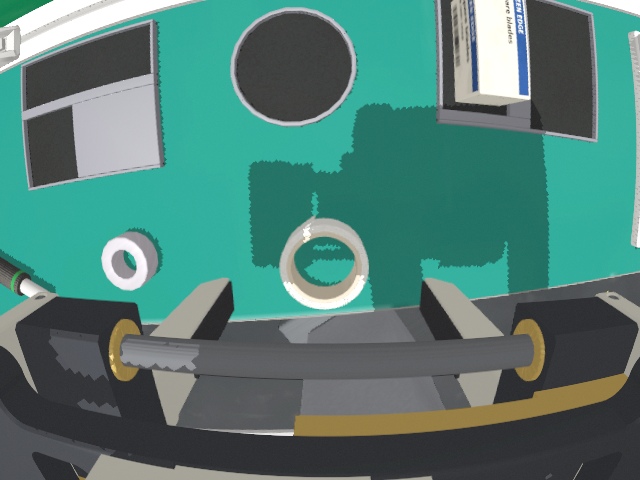

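The tape lies centred between the open fingers near (325,265). The small carton stands in the smaller bay around (490,60). The ring is at (127,263).

```bash
python3 - <<'E'
from h import *
import pickle
c=pickle.load(open("w3.pkl","rb"))
wpoly(c,"tape bore",[(295,264),(357,264),(326,233),(326,297)],.024)
wpoly(c,"tape",[(281,265),(369,265),(325,222),(325,309)],.024)
wpoly(c,"ring",[(102,263),(151,263),(126,237),(126,290)],.02)
wpoly(c,"ring bore",[(110,264),(137,264),(124,250),(124,278)],.02)
wpoly(c,"dish",[(231,67),(357,67),(294,8),(294,126)],.008)
wpoly(c,"gt",[(22,67),(155,21),(162,165),(29,188)],.008)
E
```

```text
tape bore [ 427.8 -174.7] len [40. 28. 43. 30.] ang [-125.1    9.1  144.8    5.9]
tape [ 427.5 -173.7] len [57. 40. 59. 42.] ang [-125.1   10.   144.8    7.3]
ring [509.8 -54.7] len [44. 26. 41. 28.] ang [-124.     8.9  135.1    6.4]
ring bore [510.5 -52.9] len [24. 14. 22. 15.] ang [-123.9    7.9  134.9   10.6]
dish [ 545.5 -231.8] len [83. 59. 82. 59.] ang [-126.8    8.9  145.2   10. ]
gt [627.8 -89.8] len [135. 106. 135. 105.] ang [-121.2  148.5   58.5  -31.6]
```

Request:
arm_command([
  [-0.014, -0.001, 0.13, 0, -0.003, 0],
  [-0.014, -0.001, 0.26, 0, -0.003, 0],
  [-0.014, -0.001, 0.387, 0, -0.003, 0],
  [-0.014, -0.001, 0.387, 0, -0.003, 0],
  [-0.014, -0.001, 0.387, 0, -0.003, 0],
], fingers=-0.6)

```text
t: 9.05
tool_pos: [0.4268, -0.1742, 0.1936]
orientation: [-2.993, 0.952, 0.003]
force: [-0.4, -0.0, -0.4]
opening: 0.0742
gripper_force: 0.0
```

Request:
arm_command([
  [0, 0, 0, 0, 0, 0],
  [0, 0, 0, 0, 0, 0],
  [0, 0, 0, 0, 0, 0],
  [0, 0, 0, 0, 0, 0],
  [0, 0, 0, 0, 0, 0],
], fingers=1)

```text
t: 9.68
tool_pos: [0.4267, -0.1735, 0.1936]
orientation: [-2.994, 0.95, 0.002]
force: [-0.7, -1.0, 6.6]
opening: 0.0587
gripper_force: 19.9
```

Request:
arm_command([
  [0, 0, -0.04, 0, 0, 0],
  [0, 0, -0.16, 0, 0, 0],
  [0, 0, -0.16, 0, 0, 0],
  [0.1, -0.015, -0.16, 0, 0, 0],
  [0.2, -0.03, -0.16, 0, 0, 0],
])

```text
t: 10.3
tool_pos: [0.4625, -0.1915, 0.2236]
orientation: [-2.993, 0.95, 0.006]
force: [0.5, 0.1, -0.3]
opening: 0.0589
gripper_force: 19.9
```

```bash
python3 - <<'E'
from h import *
plan([(.546,-.233,.226,-35),(.546,-.233,.198,-35)])
E
```

```text
(0.546, -0.233, 0.226, -35) -> [0.461, -0.071, -0.014, 0.0, 0.001, -0.001]
(0.546, -0.233, 0.198, -35) -> [0.0, 0.0, 0.14, -0.0, 0.0, 0.0]
```

Request:
arm_command([
  [0.12, -0.02, -0.014, 0, 0, 0],
  [0.24, -0.04, -0.014, 0, 0, 0],
  [0.36, -0.055, -0.014, 0, 0, 0],
  [0.461, -0.071, -0.014, 0, 0.001, 0],
  [0.461, -0.071, -0.014, 0, 0.001, 0],
])

```text
t: 10.92
tool_pos: [0.5462, -0.2333, 0.2259]
orientation: [-2.994, 0.951, 0.001]
force: [-0.3, -0.1, -0.4]
opening: 0.0588
gripper_force: 19.9
```

Request:
arm_command([
  [0, 0, 0.04, 0, 0, 0],
  [0, 0, 0.08, 0, 0, 0],
  [0, 0, 0.12, 0, 0, 0],
  [0, 0, 0.14, 0, 0, 0],
  [0, 0, 0.14, 0, 0, 0],
])

```text
t: 11.55
tool_pos: [0.5456, -0.2329, 0.1984]
orientation: [-2.994, 0.95, 0.001]
force: [0.1, -0.6, -0.8]
opening: 0.059
gripper_force: 19.9
```

Request:
arm_command([
  [0, 0, 0, 0, 0, 0],
  [0, 0, 0, 0, 0, 0],
  [0, 0, -0.1, 0, 0, 0],
  [0, 0, -0.25, 0, 0, 0],
  [0, 0, -0.35, 0, 0, 0],
], fingers=-0.9)

```text
t: 12.18
tool_pos: [0.5465, -0.2334, 0.2722]
orientation: [2.994, -0.95, 0.005]
force: [0.5, -0.1, 0.2]
opening: 0.0885
gripper_force: 0.0
```

```bash
python3 - <<'E'
from h import *
plan([(.5105,-.053,.26,-31.5),(.5105,-.053,.193,-31.5)])
t=np.radians(58.5);X=np.array([np.cos(t),np.sin(t)]);Y=np.array([-X[1],X[0]]);g=np.array([.6283,-.0898])
print("ring bay",g+.0365*X+.024*Y,"plug bay",g-.033*Y)
E
```

```text
(0.5105, -0.053, 0.26, -31.5) -> [-0.667, -0.633, 0.059, -0.0, -0.001, -0.021]
(0.5105, -0.053, 0.193, -31.5) -> [0.0, 0.0, 0.335, 0.0, -0.0, 0.0]
ring bay [ 0.62690783 -0.04613867] plug bay [ 0.65643713 -0.10704245]
```

```bash
python3 - <<'E'
from h import *
plan([(.592,.084,.31,33)])
E
```

```text
(0.592, 0.084, 0.31, 33) -> [-0.364, -0.714, -0.096, 0.0, -0.001, -0.189]
(0.592, 0.084, 0.31, 33) -> [0.098, -0.795, -0.095, 0.0, -0.001, -0.189]
```

Request:
arm_command([
  [-0.364, -0.714, -0.096, 0, -0.001, -0.189],
  [-0.364, -0.714, -0.096, 0, -0.001, -0.189],
  [-0.364, -0.714, -0.096, 0, -0.001, -0.189],
  [-0.364, -0.714, -0.096, 0, -0.001, -0.189],
  [-0.364, -0.714, -0.096, 0, -0.001, -0.189],
])

```text
t: 12.8
tool_pos: [0.5688, -0.0748, 0.2887]
orientation: [-3.141, 0.035, 0.004]
force: [0.3, 0.3, -0.3]
opening: 0.0881
gripper_force: 0.0
```

Request:
arm_command([
  [0.098, -0.795, -0.095, 0, -0.001, -0.189],
  [0.098, -0.795, -0.095, 0, -0.001, -0.189],
  [0.098, -0.795, -0.095, 0, -0.001, -0.189],
  [0.098, -0.795, -0.095, 0, -0.001, -0.189],
  [0.098, -0.795, -0.095, 0, -0.001, -0.189],
])

```text
t: 13.42
tool_pos: [0.5918, 0.0826, 0.3069]
orientation: [-3.014, -0.881, 0.01]
force: [0.8, -0.3, 0.4]
opening: 0.0879
gripper_force: 0.0
```

```bash
python3 look.py w4
```

```text
13.425 [0.5918 0.0826 0.3069] [-3.014 -0.881  0.01 ] 0.014709179171924935
```

View pics/w4.png

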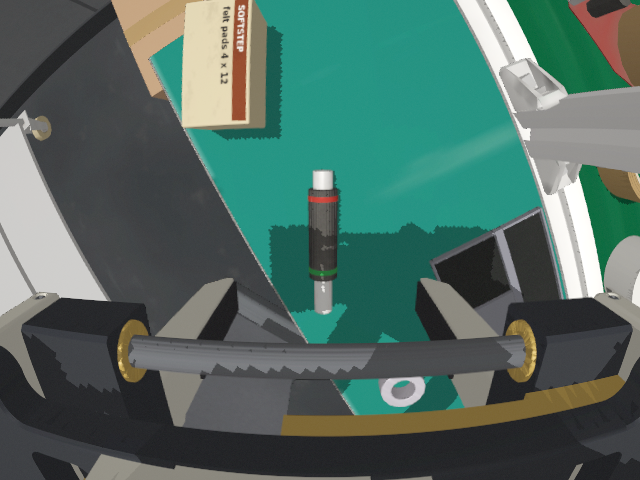

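The plug stands upright in the picture, with its ends at (322,171) and (323,314) and the handle from (323,190) to (323,280), directly below the gripper. The near edge of the large carton's top runs from (183,129) to (245,122).

```bash
python3 - <<'E'
from h import *
import pickle
c=pickle.load(open("w4.pkl","rb"))
q=wpoly(c,"plug",[(322,171),(323.5,313)],.011)
h=wpoly(c,"handle",[(322.5,190),(323,280)],.018)
e=wpoly(c,"lc near edge",[(183,128),(245,123)],.06)
wpoly(c,"lc left",[(188,3),(183,128)],.06)
wpoly(c,"lc right",[(252,1),(245,123)],.06)
plan([(.592,.084,.1925,33)])
E
```

```text
plug [584.9  81.4] len [114. 114.] ang [-147.   33.]
handle [592.7  86.3] len [69. 69.] ang [-147.2   32.8]
lc near edge [625.4 186.4] len [41. 41.] ang [-56.5 123.5]
lc left [650.  225.3] len [84. 84.] ang [-148.5   31.5]
lc right [670.9 189.4] len [79. 79.] ang [-149.9   30.1]
(0.592, 0.084, 0.1925, 33) -> [0.009, -0.005, 0.571, -0.001, 0.002, -0.003]
```

Request:
arm_command([
  [0.012, -0.008, 0.2, -0.001, 0.002, -0.002],
  [0.012, -0.008, 0.4, -0.001, 0.002, -0.002],
  [0.012, -0.008, 0.5, -0.001, 0.002, -0.002],
  [0.012, -0.008, 0.571, -0.001, 0.002, -0.002],
  [0.012, -0.008, 0.571, -0.001, 0.002, -0.002],
], fingers=0.1)

```text
t: 14.1
tool_pos: [0.5922, 0.0863, 0.1926]
orientation: [-3.011, -0.895, -0.0]
force: [-0.3, 0.3, 1.0]
opening: 0.0445
gripper_force: 0.0
```

Request:
arm_command([
  [0, 0, 0, 0, 0, 0],
  [0, 0, 0, 0, 0, 0],
  [0, 0, 0, 0, 0, 0],
  [0, 0, 0, 0, 0, 0],
  [0, 0, 0, 0, 0, 0],
], fingers=1)

```text
t: 14.72
tool_pos: [0.5928, 0.087, 0.1943]
orientation: [-3.011, -0.897, -0.005]
force: [-0.6, 0.4, 5.9]
opening: 0.0215
gripper_force: 20.0
```

Request:
arm_command([
  [0, 0, -0.04, 0, 0, 0],
  [0, 0, -0.16, 0, 0, 0],
  [0, 0, -0.18, 0, 0, 0],
  [0, 0, -0.18, 0, 0, 0],
  [0, 0, -0.18, 0, 0, 0],
])

```text
t: 15.35
tool_pos: [0.5917, 0.0867, 0.2279]
orientation: [-3.01, -0.897, 0.001]
force: [0.2, 1.0, -1.4]
opening: 0.0218
gripper_force: 20.0
```

```bash
python3 - <<'E'
from h import *
plan([(.6605,-.100,.226,58.5),(.6605,-.100,.198,58.5)])
E
```

```text
(0.6605, -0.1, 0.226, 58.5) -> [-0.223, 0.97, 0.008, -0.0, -0.0, -0.141]
(0.6605, -0.1, 0.198, 58.5) -> [0.0, -0.0, 0.14, 0.0, 0.0, -0.0]
```

```bash
python3 - <<'E'
from h import *
import pickle
c=pickle.load(open("w4.pkl","rb")); d=pickle.load(open("w1.pkl","rb"))
t=np.radians(58.5);X=np.array([np.cos(t),np.sin(t)]);Y=np.array([-X[1],X[0]])
def rel(p): q=p-np.array([.6605,-.1]); return (q@X).round(3),(q@Y).round(3)
for z in (0,.05,.1):
  print(z,[rel(wpt(c,*p,z)) for p in [(503,68),(533,135),(575,190),(530,105),(545,160)]],[rel(wpt(d,*p,z)) for p in [(30,90),(68,90),(68,108)]])
E
```

```text
0 [(np.float64(0.183), np.float64(-0.037)), (np.float64(0.122), np.float64(-0.04)), (np.float64(0.06), np.float64(-0.067)), (np.float64(0.146), np.float64(-0.048)), (np.float64(0.098), np.float64(-0.044))] [(np.float64(0.147), np.float64(-0.071)), (np.float64(0.073), np.float64(-0.06)), (np.float64(0.072), np.float64(-0.036))]
0.05 [(np.float64(0.183), np.float64(-0.009)), (np.float64(0.133), np.float64(-0.012)), (np.float64(0.082), np.float64(-0.034)), (np.float64(0.153), np.float64(-0.018)), (np.float64(0.113), np.float64(-0.015))] [(np.float64(0.097), np.float64(-0.059)), (np.float64(0.032), np.float64(-0.05)), (np.float64(0.031), np.float64(-0.029))]
0.1 [(np.float64(0.183), np.float64(0.019)), (np.float64(0.144), np.float64(0.017)), (np.float64(0.103), np.float64(-0.0)), (np.float64(0.16), np.float64(0.012)), (np.float64(0.128), np.float64(0.015))] [(np.float64(0.046), np.float64(-0.048)), (np.float64(-0.009), np.float64(-0.039)), (np.float64(-0.01), np.float64(-0.022))]
```

```bash
python3 - <<'E'
from h import *
def ray(cam,u,v):
    f,cx,cy,T=CAM[cam]; return T[:2,3],(T[:,:3]@[(u-cx)/f,(v-cy)/f,1])[:2]
t=np.radians(58.5);X=np.array([np.cos(t),np.sin(t)]);Y=np.array([-X[1],X[0]])
for a in [(325,150),(352,150)]:
  for b in [(196,130),(226,130)]:   # side pole edges at v=130
    p,d=ray("scene",*a);q,e=ray("side",*b)
    s=np.linalg.solve(np.c_[d,-e],q-p); w=p+d*s[0]; r=w-np.array([.6605,-.1]); print(a,b,w.round(3),"rel",(r@X).round(3),(r@Y).round(3))
E
```

```text
(325, 150) (196, 130) [0.776 0.015] rel 0.158 -0.039
(325, 150) (226, 130) [ 0.725 -0.012] rel 0.109 -0.009
(352, 150) (196, 130) [ 0.83  -0.031] rel 0.147 -0.109
(352, 150) (226, 130) [ 0.772 -0.057] rel 0.095 -0.073
```

```bash
python3 - <<'E'
from h import *
plan([(.6585,-.103,.228,58),(.6585,-.103,.198,58)])
E
```

```text
(0.6585, -0.103, 0.228, 58) -> [-0.24, 0.977, -0.002, -0.0, -0.0, -0.138]
(0.6585, -0.103, 0.198, 58) -> [0.0, -0.0, 0.15, -0.0, -0.0, -0.0]
```

Request:
arm_command([
  [-0.05, 0.2, 0, 0, 0, -0.03],
  [-0.11, 0.45, 0, 0, 0, -0.06],
  [-0.17, 0.7, 0, 0, 0, -0.1],
  [-0.22, 0.9, 0, 0, 0, -0.13],
  [-0.24, 0.977, 0, 0, 0, -0.138],
])

```text
t: 15.98
tool_pos: [0.659, -0.1057, 0.2277]
orientation: [-2.747, -1.523, -0.0]
force: [-1.0, 0.5, -0.9]
opening: 0.0218
gripper_force: 20.0
```

Request:
arm_command([
  [0, 0, 0, 0, 0, 0],
  [0, 0, 0.05, 0, 0, 0],
  [0, 0, 0.1, 0, 0, 0],
  [0, 0, 0.145, 0, 0, 0],
  [0, 0, 0.145, 0, 0, 0],
])

```text
t: 16.6
tool_pos: [0.6585, -0.1024, 0.1986]
orientation: [-2.746, -1.524, 0.0]
force: [-0.1, 0.5, -2.5]
opening: 0.0215
gripper_force: 20.0
```

Request:
arm_command([
  [0, 0, 0.008, 0, 0, 0],
  [0, 0, 0.008, 0, 0, 0],
  [0, 0, 0.008, 0, 0, 0],
  [0, 0, 0.008, 0, 0, 0],
  [0, 0, 0.008, 0, 0, 0],
])

```text
t: 17.23
tool_pos: [0.659, -0.1031, 0.1984]
orientation: [-2.747, -1.523, -0.002]
force: [-0.9, -0.1, -1.3]
opening: 0.0218
gripper_force: 20.0
```

Request:
arm_command([
  [0, 0, 0, 0, 0, 0],
  [0, 0, 0, 0, 0, 0],
  [0, 0, 0, 0, 0, 0],
  [0, 0, -0.1, 0, 0, 0],
  [0, 0, -0.35, 0, 0, 0],
], fingers=-0.3)

```text
t: 17.85
tool_pos: [0.6576, -0.1028, 0.2669]
orientation: [-2.744, -1.522, 0.004]
force: [1.2, -0.1, 0.5]
opening: 0.06
gripper_force: 0.0
```

```bash
python3 - <<'E'
from h import *
plan([(.511,-.053,.26,-31.5),(.511,-.053,.193,-31.5)])
E
```

```text
(0.511, -0.053, 0.26, -31.5) -> [-0.089, -0.377, 0.019, -0.001, 0.001, 0.249]
(0.511, -0.053, 0.26, -31.5) -> [-0.328, -0.205, 0.018, -0.001, 0.001, 0.249]
(0.511, -0.053, 0.193, -31.5) -> [-0.0, -0.0, 0.335, 0.0, -0.0, -0.0]
```

Request:
arm_command([
  [-0.089, -0.377, 0.019, 0, 0.001, 0.249],
  [-0.089, -0.377, 0.019, 0, 0.001, 0.249],
  [-0.089, -0.377, 0.019, 0, 0.001, 0.249],
  [-0.089, -0.377, 0.019, 0, 0.001, 0.249],
  [-0.089, -0.377, 0.019, 0, 0.001, 0.249],
], fingers=-0.6)

```text
t: 18.48
tool_pos: [0.5859, -0.0783, 0.2661]
orientation: [-3.119, -0.36, -0.009]
force: [0.5, -0.3, 0.4]
opening: 0.0742
gripper_force: 0.0
```

Request:
arm_command([
  [-0.328, -0.205, 0.018, 0, 0.001, 0.249],
  [-0.328, -0.205, 0.018, 0, 0.001, 0.249],
  [-0.328, -0.205, 0.018, 0, 0.001, 0.249],
  [-0.328, -0.205, 0.018, 0, 0.001, 0.249],
  [-0.328, -0.205, 0.018, 0, 0.001, 0.249],
])

```text
t: 19.1
tool_pos: [0.5125, -0.0534, 0.2615]
orientation: [-3.02, 0.851, -0.011]
force: [-0.0, 0.2, 0.6]
opening: 0.0747
gripper_force: 0.0
```

```bash
python3 look.py w5;python3 - <<'E'
from h import *
plan([(.511,-.053,.193,-31.5)])
E
```

```text
19.1 [ 0.5125 -0.0534  0.2615] [-3.02   0.851 -0.011] 0.18252114263702376
(0.511, -0.053, 0.193, -31.5) -> [-0.009, 0.004, 0.342, -0.002, -0.002, 0.0]
```

View pics/w5.png

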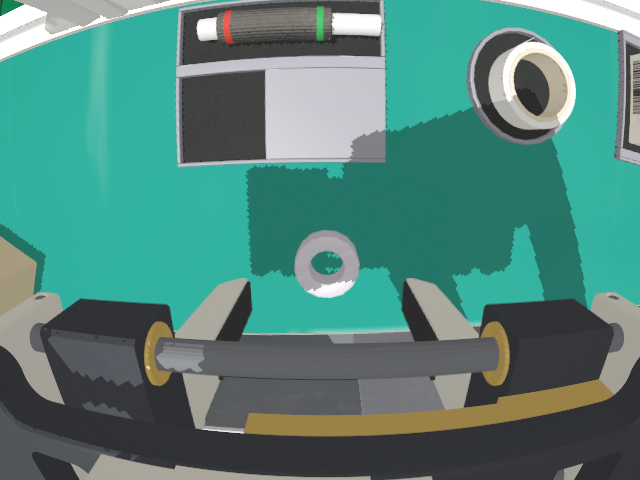

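The plug lies in the long bay, with its ends at (197,30) and (381,24). The tape sits in the dish and the ring is centred under the gripper near (327,264).

```bash
python3 - <<'E'
from h import *
import pickle
c=pickle.load(open("w5.pkl","rb"))
wpoly(c,"ring",[(294,264),(359,264),(327,230),(327,297)],.02)
wpoly(c,"sq bay",[(182,71),(266,70),(266,160),(182,163)],.006)
g=wpoly(c,"plug",[(197,30),(381,24)],.014)
wpoly(c,"tape top",[(502,83),(576,83),(538,41),(538,129)],.027)
wpoly(c,"dish",[(468,86),(574,105),(505,28),(540,143)],.008)
E
```

```text
ring [513.4 -53.1] len [41. 29. 44. 30.] ang [-121.3   11.2  148.6   11.4]
sq bay [628.7 -45.3] len [57. 58. 57. 62.] ang [-125.7  148.3   58.3  -32.1]
plug [ 655. -111.] len [115. 115.] ang [-121.9   58.1]
tape top [ 545.4 -230.8] len [59. 38. 59. 37.] ang [-112.7   20.9  147.2   14.1]
dish [ 543.9 -228.7] len [87. 74. 83. 65.] ang [-122.8   19.1  167.6   28. ]
```

Request:
arm_command([
  [-0.002, 0.002, 0.12, -0.002, -0.002, 0],
  [-0.002, 0.002, 0.24, -0.002, -0.002, 0],
  [-0.002, 0.002, 0.342, -0.002, -0.002, 0],
  [-0.002, 0.002, 0.342, -0.002, -0.002, 0],
  [-0.002, 0.002, 0.342, -0.002, -0.002, 0],
])

```text
t: 19.77
tool_pos: [0.5127, -0.0534, 0.1931]
orientation: [3.023, -0.853, -0.002]
force: [0.6, 0.7, -0.4]
opening: 0.0743
gripper_force: 0.0
```

Request:
arm_command([
  [0, 0, 0, 0, 0, 0],
  [0, 0, 0, 0, 0, 0],
  [0, 0, 0, 0, 0, 0],
  [0, 0, 0, 0, 0, 0],
  [0, 0, 0, 0, 0, 0],
], fingers=1)

```text
t: 20.4
tool_pos: [0.5124, -0.0533, 0.1925]
orientation: [3.023, -0.856, -0.003]
force: [-0.1, 0.5, 2.4]
opening: 0.0415
gripper_force: 20.0
```

Request:
arm_command([
  [0, 0, -0.04, 0, 0, 0],
  [0, 0, -0.16, 0, 0, 0],
  [0, 0, -0.18, 0, 0, 0],
  [0, 0, -0.18, 0, 0, 0],
  [0, 0, -0.18, 0, 0, 0],
])

```text
t: 21.02
tool_pos: [0.5118, -0.0532, 0.2273]
orientation: [3.022, -0.856, -0.005]
force: [-0.0, -0.3, -2.1]
opening: 0.0419
gripper_force: 20.0
```

```bash
python3 - <<'E'
from h import *
plan([(.6275,-.046,.226,-31.5),(.6275,-.046,.197,-31.5)])
E
```

```text
(0.6275, -0.046, 0.226, -31.5) -> [0.474, -0.334, 0.004, 0.0, 0.001, -0.001]
(0.6275, -0.046, 0.197, -31.5) -> [-0.0, -0.0, 0.145, 0.0, 0.0, -0.0]
```

Request:
arm_command([
  [0.12, -0.08, 0, 0, 0.001, 0],
  [0.24, -0.17, 0, 0, 0.001, 0],
  [0.36, -0.25, 0, 0, 0.001, 0],
  [0.474, -0.334, 0.004, 0, 0.001, 0],
  [0.474, -0.334, 0.004, 0, 0.001, 0],
])

```text
t: 21.65
tool_pos: [0.6289, -0.0459, 0.226]
orientation: [3.022, -0.855, 0.0]
force: [0.4, -0.9, -1.8]
opening: 0.0417
gripper_force: 20.0
```

Request:
arm_command([
  [0, 0, 0.05, 0, 0, 0],
  [0, 0, 0.1, 0, 0, 0],
  [0, 0, 0.145, 0, 0, 0],
  [0, 0, 0.145, 0, 0, 0],
  [0, 0, 0.145, 0, 0, 0],
])

```text
t: 22.28
tool_pos: [0.6281, -0.0462, 0.1984]
orientation: [3.022, -0.856, 0.002]
force: [0.3, 0.5, -0.9]
opening: 0.0418
gripper_force: 20.0
```

Request:
arm_command([
  [0, 0, 0, 0, 0, 0],
  [0, 0, 0, 0, 0, 0],
  [0, 0, 0, 0, 0, 0],
  [0, 0, -0.1, 0, 0, 0],
  [0, 0, -0.35, 0, 0, 0],
], fingers=-0.6)

```text
t: 22.9
tool_pos: [0.6267, -0.0458, 0.267]
orientation: [3.021, -0.855, -0.007]
force: [0.8, 0.2, 0.2]
opening: 0.0746
gripper_force: 0.0
```

```bash
python3 - <<'E'
from h import *
plan([(.661,.208,.31,31.5),(.661,.208,.198,31.5)])
E
```

```text
(0.661, 0.208, 0.31, 31.5) -> [-0.26, -0.585, -0.108, 0.0, 0.001, -0.175]
(0.661, 0.208, 0.31, 31.5) -> [0.085, -0.635, -0.108, 0.0, 0.001, -0.175]
(0.661, 0.208, 0.198, 31.5) -> [-0.0, 0.0, 0.56, -0.0, -0.0, 0.0]
```

Request:
arm_command([
  [-0.26, -0.585, -0.108, 0, 0.001, -0.175],
  [-0.26, -0.585, -0.108, 0, 0.001, -0.175],
  [-0.26, -0.585, -0.108, 0, 0.001, -0.175],
  [-0.26, -0.585, -0.108, 0, 0.001, -0.175],
  [-0.26, -0.585, -0.108, 0, 0.001, -0.175],
], fingers=-1)

```text
t: 23.52
tool_pos: [0.6451, 0.0802, 0.2902]
orientation: [3.139, -0.011, 0.006]
force: [-0.4, -0.8, -0.4]
opening: 0.093
gripper_force: 0.0
```

Request:
arm_command([
  [0.085, -0.635, -0.108, 0, 0.001, -0.175],
  [0.085, -0.635, -0.108, 0, 0.001, -0.175],
  [0.085, -0.635, -0.108, 0, 0.001, -0.175],
  [0.085, -0.635, -0.108, 0, 0.001, -0.175],
  [0.085, -0.635, -0.108, 0, 0.001, -0.175],
])

```text
t: 24.15
tool_pos: [0.6623, 0.2064, 0.3106]
orientation: [3.024, 0.838, 0.008]
force: [0.3, 0.4, -0.2]
opening: 0.0932
gripper_force: 0.0
```

```bash
python3 look.py w6;python3 - <<'E'
from h import *
plan([(.661,.208,.205,31.5)])
E
```

```text
24.15 [0.6623 0.2064 0.3106] [3.024 0.838 0.008] 0.016405613297299487
(0.661, 0.208, 0.205, 31.5) -> [-0.004, -0.013, 0.528, 0.001, -0.001, -0.003]
```

View pics/w6.png

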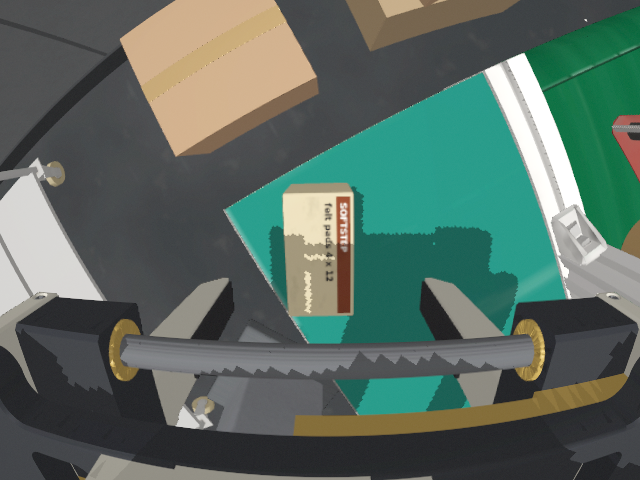

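The top of the large carton has corners (283,193), (353,192), (353,314) and (289,316), between the open fingers.

```bash
python3 - <<'E'
from h import *
import pickle
c=pickle.load(open("w6.pkl","rb"))
q=wpoly(c,"lc",[(283,193),(353,192),(353,314),(289,316)],.06)
plan([(*q.mean(0),.205,32)])
t=np.radians(54.8);print(np.array([.464,-.3785])-.0345*np.array([np.cos(t),np.sin(t)]))
E
```

```text
lc [662.3 209.1] len [44. 83. 44. 84.] ang [ -58.3 -147.9  123.    32. ]
(np.float64(0.6623466368062687), np.float64(0.2091164539025985), 0.205, 32) -> [0.005, -0.014, 0.528, 0.001, -0.001, -0.005]
[ 0.44411309 -0.4066915 ]
```

Request:
arm_command([
  [0.005, -0.014, 0.2, 0.001, -0.001, -0.005],
  [0.005, -0.014, 0.4, 0.001, -0.001, -0.005],
  [0.005, -0.014, 0.5, 0.001, -0.001, -0.005],
  [0.005, -0.014, 0.528, 0.001, -0.001, -0.005],
  [0.005, -0.014, 0.528, 0.001, -0.001, -0.005],
])

```text
t: 24.82
tool_pos: [0.6629, 0.2104, 0.2065]
orientation: [3.017, 0.871, 0.005]
force: [-0.1, 0.3, 0.2]
opening: 0.0929
gripper_force: 0.0
```

Request:
arm_command([
  [0, 0, 0, 0, 0, 0],
  [0, 0, 0, 0, 0, 0],
  [0, 0, 0, 0, 0, 0],
  [0, 0, 0, 0, 0, 0],
  [0, 0, 0, 0, 0, 0],
], fingers=1)

```text
t: 25.45
tool_pos: [0.6623, 0.2107, 0.2054]
orientation: [3.017, 0.873, 0.003]
force: [-0.2, 0.7, -0.3]
opening: 0.0474
gripper_force: 0.0
```

Request:
arm_command([
  [0, 0, 0, 0, 0, 0],
  [0, 0, 0, 0, 0, 0],
  [0, 0, -0.05, 0, 0, 0],
  [0, 0, -0.3, 0, 0, 0],
  [0, 0, -0.5, 0, 0, 0],
])

```text
t: 26.08
tool_pos: [0.6622, 0.2107, 0.3074]
orientation: [3.017, 0.873, 0.004]
force: [0.4, 0.2, -1.4]
opening: 0.0452
gripper_force: 20.0
```

```bash
python3 - <<'E'
from h import *
plan([(.5,.0,.32,-15),(.41,-.3,.32,-35.2),(.444,-.4065,.25,-35.2)])
E
```

```text
(0.5, 0.0, 0.32, -15) -> [-0.624, 0.229, -0.032, 0.0, -0.0, 0.131]
(0.5, 0.0, 0.32, -15) -> [-0.48, 0.46, -0.032, 0.0, -0.0, 0.131]
(0.41, -0.3, 0.32, -35.2) -> [-0.023, 0.783, -0.0, -0.0, 0.0, 0.056]
(0.41, -0.3, 0.32, -35.2) -> [0.114, 0.775, -0.0, -0.0, 0.0, 0.056]
(0.444, -0.4065, 0.25, -35.2) -> [0.446, 0.337, 0.35, 0.0, -0.0, 0.0]
```

Request:
arm_command([
  [-0.2, 0.075, -0.03, 0, 0, 0.04],
  [-0.42, 0.155, -0.03, 0, 0, 0.085],
  [-0.624, 0.229, -0.03, 0, 0, 0.131],
  [-0.624, 0.229, -0.03, 0, 0, 0.131],
  [-0.624, 0.229, -0.03, 0, 0, 0.131],
])

```text
t: 26.7
tool_pos: [0.5814, 0.1055, 0.3121]
orientation: [3.132, 0.239, 0.006]
force: [0.8, -0.1, -1.3]
opening: 0.0452
gripper_force: 20.0
```

Request:
arm_command([
  [-0.16, 0.15, -0.03, 0, 0, 0.04],
  [-0.32, 0.31, -0.03, 0, 0, 0.085],
  [-0.48, 0.46, -0.03, 0, 0, 0.131],
  [-0.48, 0.46, -0.03, 0, 0, 0.131],
  [-0.48, 0.46, -0.03, 0, 0, 0.131],
])

```text
t: 27.32
tool_pos: [0.501, 0.0004, 0.3178]
orientation: [-3.115, 0.404, -0.006]
force: [-0.1, -0.1, -1.3]
opening: 0.0449
gripper_force: 20.0
```

Request:
arm_command([
  [-0.007, 0.25, 0, 0, 0, 0.02],
  [-0.015, 0.5, 0, 0, 0, 0.04],
  [-0.023, 0.783, 0, 0, 0, 0.056],
  [-0.023, 0.783, 0, 0, 0, 0.056],
  [-0.023, 0.783, 0, 0, 0, 0.056],
])

```text
t: 27.95
tool_pos: [0.4563, -0.1496, 0.3173]
orientation: [-3.067, 0.676, -0.004]
force: [0.7, 0.7, -1.0]
opening: 0.0449
gripper_force: 20.0
```

```bash
python3 - <<'E'
from h import *
plan([(.444,-.4065,.32,-35.2),(.444,-.4065,.24,-35.2)])
E
```

```text
(0.444, -0.4065, 0.32, -35.2) -> [0.242, 0.595, -0.007, -0.0, -0.0, 0.029]
(0.444, -0.4065, 0.32, -35.2) -> [0.295, 0.571, -0.007, -0.0, -0.0, 0.029]
(0.444, -0.4065, 0.24, -35.2) -> [-0.0, -0.0, 0.4, 0.0, 0.0, -0.0]
```

Request:
arm_command([
  [0.08, 0.2, 0, 0, 0, 0.01],
  [0.16, 0.4, 0, 0, 0, 0.02],
  [0.242, 0.595, -0.007, 0, 0, 0.029],
  [0.242, 0.595, -0.007, 0, 0, 0.029],
  [0.242, 0.595, -0.007, 0, 0, 0.029],
])

```text
t: 28.58
tool_pos: [0.4499, -0.2771, 0.3182]
orientation: [-3.033, 0.814, -0.003]
force: [-0.3, 1.2, -2.0]
opening: 0.045
gripper_force: 20.0
```

Request:
arm_command([
  [0.1, 0.19, 0, 0, 0, 0.01],
  [0.2, 0.38, 0, 0, 0, 0.02],
  [0.295, 0.571, -0.007, 0, 0, 0.029],
  [0.295, 0.571, -0.007, 0, 0, 0.029],
  [0.295, 0.571, -0.007, 0, 0, 0.029],
])

```text
t: 29.2
tool_pos: [0.4434, -0.4054, 0.3196]
orientation: [-2.993, 0.952, -0.003]
force: [0.4, 0.4, -2.3]
opening: 0.0449
gripper_force: 20.0
```

```bash
python3 - <<'E'
from h import *
plan([(.4435,-.407,.230,-35.2),(.4435,-.407,.210,-35.2)])
E
python3 look.py w7
```

```text
(0.4435, -0.407, 0.23, -35.2) -> [0.004, 0.007, 0.448, -0.001, -0.0, -0.0]
(0.4435, -0.407, 0.21, -35.2) -> [-0.0, -0.0, 0.1, 0.0, -0.0, -0.0]
29.2 [ 0.4434 -0.4054  0.3196] [-2.993  0.952 -0.003] 0.011124924960727893
```

View pics/w7.png

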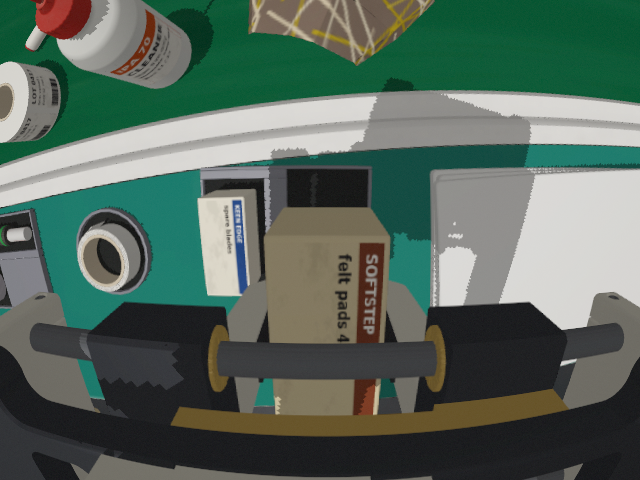

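The large carton hangs above its bay and the small carton's top has corners (199,197), (242,192), (248,296) and (206,296). I'll check the small carton and then lower.

```bash
python3 - <<'E'
from h import *
import pickle
c=pickle.load(open("w7.pkl","rb"))
q=wpoly(c,"small",[(199,197),(242,192),(248,296),(206,296)],.048).mean(0)
t=np.radians(54.8);X=np.array([np.cos(t),np.sin(t)]);Y=np.array([-X[1],X[0]]);r=q-np.array([.464,-.3785]);print(r@X,r@Y)
E
```

```text
small [ 488.  -345.8] len [32. 77. 33. 75.] ang [-120.3  144.7   56.4  -36.4]
0.04058165572819755 -0.0007940863326118345
```

Request:
arm_command([
  [0.004, 0.007, 0.12, 0, 0, 0],
  [0.004, 0.007, 0.25, 0, 0, 0],
  [0.004, 0.007, 0.37, 0, 0, 0],
  [0.004, 0.007, 0.448, 0, 0, 0],
  [0.004, 0.007, 0.448, 0, 0, 0],
])

```text
t: 29.88
tool_pos: [0.4426, -0.4073, 0.2291]
orientation: [-2.992, 0.953, 0.0]
force: [0.2, 0.0, -2.1]
opening: 0.045
gripper_force: 20.0
```

Request:
arm_command([
  [0, 0, 0.03, 0, 0, 0],
  [0, 0, 0.06, 0, 0, 0],
  [0, 0, 0.08, 0, 0, 0],
  [0, 0, 0.1, 0, 0, 0],
  [0, 0, 0.1, 0, 0, 0],
])

```text
t: 30.5
tool_pos: [0.4426, -0.4086, 0.2099]
orientation: [-2.992, 0.955, -0.003]
force: [-0.5, -1.0, -0.5]
opening: 0.0446
gripper_force: 20.0
```

Request:
arm_command([
  [0, 0, 0.007, 0, 0, 0],
  [0, 0, 0.007, 0, 0, 0],
  [0, 0, 0.007, 0, 0, 0],
  [0, 0, 0.007, 0, 0, 0],
  [0, 0, 0.007, 0, 0, 0],
])

```text
t: 31.12
tool_pos: [0.4428, -0.4087, 0.209]
orientation: [-2.993, 0.955, -0.004]
force: [-0.3, 0.8, -1.0]
opening: 0.0452
gripper_force: 20.0
```

Request:
arm_command([
  [0, 0, 0, 0, 0, 0],
  [0, 0, 0, 0, 0, 0],
  [0, 0, 0, 0, 0, 0],
  [0, 0, -0.05, 0, 0, 0],
  [0, 0, -0.3, 0, 0, 0],
], fingers=-0.35)

```text
t: 31.75
tool_pos: [0.4414, -0.4073, 0.2662]
orientation: [-2.989, 0.954, 0.007]
force: [0.6, 0.0, 0.3]
opening: 0.0628
gripper_force: 0.0
```

```bash
python3 - <<'E'
from h import *
plan([(.444,-.407,.36,-33),(.445,-.27,.42,-30)])
E
```

```text
(0.444, -0.407, 0.36, -33) -> [0.007, -0.01, -0.469, -0.001, 0.002, -0.013]
(0.445, -0.27, 0.42, -30) -> [-0.369, -0.577, -0.3, 0.0, -0.0, -0.017]
```

Request:
arm_command([
  [0.007, -0.01, -0.2, 0, 0.002, -0.013],
  [0.007, -0.01, -0.469, 0, 0.002, -0.013],
  [0.007, -0.01, -0.469, 0, 0.002, -0.013],
  [0.007, -0.01, -0.469, 0, 0.002, -0.013],
  [0.007, -0.01, -0.469, 0, 0.002, -0.013],
])

```text
t: 32.38
tool_pos: [0.4443, -0.4073, 0.3611]
orientation: [3.011, -0.894, 0.009]
force: [-0.3, -0.1, -0.1]
opening: 0.0626
gripper_force: 0.0
```

Request:
arm_command([
  [-0.369, -0.577, -0.3, 0, 0, -0.017],
  [-0.369, -0.577, -0.3, 0, 0, -0.017],
  [-0.369, -0.577, -0.3, 0, 0, -0.017],
  [-0.369, -0.577, -0.3, 0, 0, -0.017],
  [-0.369, -0.577, -0.3, 0, 0, -0.017],
])

```text
t: 33.0
tool_pos: [0.4452, -0.2713, 0.4209]
orientation: [3.033, -0.813, 0.01]
force: [-0.0, -0.5, -0.4]
opening: 0.0628
gripper_force: 0.0
```

```bash
python3 look.py w8
```

```text
33.0 [ 0.4452 -0.2713  0.4209] [ 3.033 -0.813  0.01 ] 0.015174749581495388
```

View pics/w8.png

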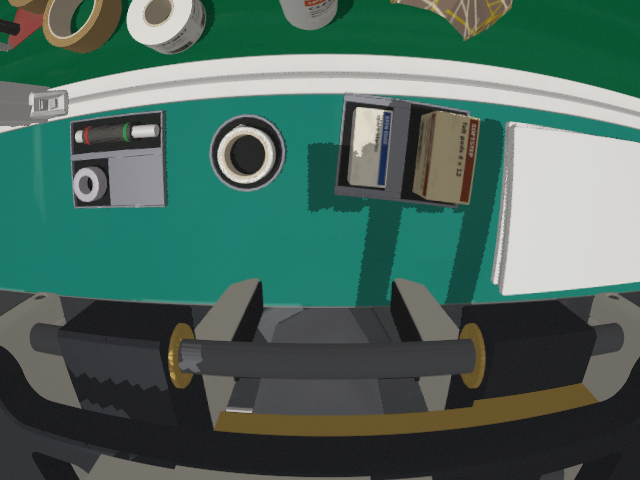

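All five things sit in their bays: the ring top is near (89,184), the tape top near (246,155), the large carton's top near (450,157), and the bystanders have not moved. One numeric check before handing in.

```bash
python3 - <<'E'
from h import *
import pickle
c=pickle.load(open("w8.pkl","rb"))
def rel(q,o,a):
    t=np.radians(a);X=np.array([np.cos(t),np.sin(t)]);Y=np.array([-X[1],X[0]]);r=q.mean(0)-np.array(o);print("   rel mm",(1e3*r@X).round(1),(1e3*r@Y).round(1))
ct=wpoly(c,"ct",[(346,93),(480,111),(465,206),(336,193)],.008)
rel(wpoly(c,"large",[(430,113),(481,119),(468,203),(422,197)],.063),(.464,-.3785),54.8)
rel(wpoly(c,"small",[(355,107),(393,109),(386,188),(348,185)],.048),(.464,-.3785),54.8)
rel(wpoly(c,"ring",[(72,184),(107,184),(89,166),(89,203)],.023),(.6283,-.0898),58.5)
rel(wpoly(c,"plug",[(76,136),(158,131)],.014),(.6283,-.0898),58.5)
rel(wpoly(c,"tape",[(217,156),(275,156),(246,127),(246,184)],.027),(.5458,-.233),0)
E
```

```text
ct [ 462.7 -384.1] len [149. 108. 145. 107.] ang [-124.3  142.6   55.2  -35.5]
large [ 443.9 -405.6] len [51. 82. 47. 79.] ang [-122.   142.9   54.4  -34.1]
   rel mm -33.7 0.8
small [ 487.5 -344.4] len [36. 76. 37. 75.] ang [-121.3  145.7   56.1  -34.8]
   rel mm 41.4 0.4
ring [623.2 -52.2] len [55. 34. 44. 35.] ang [-123.5   17.7  143.9   15.4]
   rel mm 29.4 24.0
plug [ 654.4 -111.3] len [118. 118.] ang [-123.1   56.9]
   rel mm -4.7 -33.5
tape [ 542.6 -233.9] len [61. 42. 58. 42.] ang [-121.9   14.   148.8   15.1]
   rel mm -3.2 -0.9
```

```bash
python3 -c "
from plant import *
print(close_job())"
```

```text
the job is handed in; nothing more can be done
None
```

I placed all five things in their bays and handed the job in at about 33 s; by the last picture each one sits within its limits, and the label roll and wash bottle have not visibly moved (the verdict was not shown).

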